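Set up a brass tube and straightedge for measuring

ROBOT

A 6-joint arm with a two-finger parallel gripper is mounted at the origin on the work surface. World frame = base frame: x ahead of the robot, y to its left, z up, the work surface at z = 0. Lengths are in mm, angles in rad, forces in N, time in s.
With the tool pointing down it reaches from about 350 to 975 mm from the base axis. Payload 7.1 kg.
Tool frame: the origin (TCP) lies at the very end of the fingers, on their centre line; the grasp point (between the pads) lies 19 mm behind it; z points along the fingers, y is the line along which they close (so a half turn about z gives the same grasp; the last joint's range is limited). The gripper opens to 88 mm and grips with 3 to 60 N. Pads are 20 mm wide; open, the fingers measure 115 mm over their backs; the gripper's body (75 mm by 178 mm) begins 61 mm behind the grasp point.
Start: joints at [-1.304, 0.423, 1.63, -0, 1.089, -0.019], TCP at [176.221, -599.626, 222.675] pointing down, gripper open.
Joint ranges: [-3, 3], [-0.9, 2.11], [0.09, 2.58], [-1.31, 4.45], [0.11, 2.69], [-2.54, 2.54]. Speed limits (rad/s): [2.39, 2.39, 3.01, 3.14, 3.14, 3.14].

INTERFACE

Orientations are given as a rotation vector (axis times angle).
In Python, from workcell import ctrl, optics gives the robot as it stands.
- The arm moves only by the shell command python3 -m jog 'ROWS'. ROWS is JSON, a list of rows, each a list of 7 numbers: the shift along the tool's x, y, z in units of 40 mm (1.0 is 40 mm), then the turn, a rotation vector about the tool's x, y, z in units of 6 degrees (1.0 is 6 degrees), then the opening, from 0 (shut) to 1 (fully open). A call has 1 to 20 rows; each row shifts and turns the commanded pose from where the row before left it, along the tool's axes as they then stand; what a row does not reach is not made up. A row lasts 1/10 s, in which the tool goes at most 50 mm and 8.59 degrees, less where a joint would pass 70% of its speed; a pose out of reach is approached as far as the arm can. A call is refused whole if a number of a shift passes 1 or a number of a turn 1, either way. A call with a gripper value outside its range is refused whole. The fingers move at their own pace and stop on an object; the grip force is fixed at half the most. Time passes only in rows, so rows that do not move let the fingers close. It gives the time, the measured TCP pose, the force, the opening and the grip force at its end, in the units of the state.
- ctrl.get_obs(): the state, without advancing time (a new reading comes with each control period).
- optics.get_image(name): name is "scene" or "top"; returns the picture (384x512x3 uint8, red, green, blue); there is no depth.
- optics.camera_model(name): a dict with "fov_y" (degrees; the focal length in pixels is half the picture's height over the tangent of half this angle, whatever the lens; pixels are square), "cx", "cy" (the principal point, pixels), "view" (4x4, takes a point from world to camera coordinates). Camera axes: x right, y up, looking along -z (the intrinsics and any distortion apply to the point x, -y, -z); pixel columns grow to the right and rows downward; lengths in mm; the calibration is good to about 2 mm. A picture is of the moment at which its call begins. camera_model takes no time and is no camera call.
- ctrl.close_job(): hands the job in; it is judged then, once.
Trained networks look in the newest picture that a camera, given by its name, has taken for a name from the list of things; names that differ only in an ending like _2 or _b are one class to them, and where a whole thing is asked for, a point or a joint stands for the part that bears it (a point fixed in the world has none). Each returns a list of dicts, best first, with "conf" (0 to 1); they miss things now and then, are a little off and sometimes report something else, mostly with a low value. They report only what shows in the picture. A call takes as long as a camera call. They do not tell look-alikes from the thing itself.
- optics.masks_of(target, camera): "pixels" (384x512 bool, what is visible of it) and "extent" ([centre column, centre row, width, height] in pixels, round what is visible of it).
The state is a dict: "t": time; "qpos": joint angles; "qvel": joint speeds; "joint_torque": joint torques, N m; "ee_pos": TCP position; "orientation": TCP orientation; "ft_force": force on the tool from outside, world axes, zero at the start; "moment": the same for the moment, N m; "width": finger opening in mm; "grasp_force": force on a finger pad.
Only numpy, scipy, OpenCV 4.12 (cv2) and the standard library are available. Lean on these libraries where they do the work, as an engineer would, in place of code of your own. Each camera call takes 0.05 s, during which the arm holds its last target. There are 200 camera calls.

TASK

Set up the measuring rest: first lay the standing brass tube on its side in the two V rests with one end against the steel stop, and let go of it. Then lay the straightedge flat on the ledge, its long edge flush along the whole fence and its end against the same stop, so that the tube's length can be read off. Don't let the tube fall onto the bench, and leave the loupe, wooden box and screwdriver where they are.

Things in the scene. Friction and masses are not known exactly. Their poses are not given: they have to be found in the camera images.
- measuring_rest: Grey and steel measuring rest fixed to the bench. Origin on the bench top below the tube's seat, half-way along the base. y along its 240 mm length, x across, z up. In its frame (mm): base plate x -30..85, y -120..120, top z 14; two V rests over it; at +x of them a fence, then a ledge, flat, top z 31, x 40..85, full length; at the -y end a steel stop.
- seat (a point): Middle of the seated tube: (0, -35, 64) mm in the measuring rest's frame, axis along y. The two dark 90-degree V rests, open upwards, with clear space between and beyond them down to the base plate, are 10 mm thick along y, tips at z 68 mm, about 52 mm wide in x, centred at y -85 and y 15 mm.
- fence_mid (a point): On the fence's working face, half-way along, at ledge height: (40, 0, 31) mm in the measuring rest's frame. The steel fence is a straight rail x 30..40 mm, full length, top at z 40 mm, 9 mm above the ledge; its working face looks to +x. The straightedge goes on the +x side of it.
- stop_face (a point): On the stop's working face, which looks to +y: (0, -110, 64) mm in the measuring rest's frame, where the tube's end goes. The plate is 10 mm thick; its top is at z 82 mm for x -31..31 and at z 50 mm for x 31..85, where the straightedge's end goes.
- tube: Brass tube standing on its end on the bench: 24 mm outside diameter, 150 mm long, about 0.18 kg, both ends alike (either may be at the stop). Origin: centre of the end it stands on; z along the tube towards its upper end.
- tube_mid (a point): Middle of the tube on its axis, 75 mm from either end. Belongs at seat.
- straightedge: Steel straightedge lying flat: 200 mm long (its y), 30 mm wide (x), 6 mm thick, about 0.28 kg, ticks along both edges; at its middle a black grip block 14 mm (x) by 30 mm (y), top 36 mm above the underside. Either end and edge may be used. Origin: centre of the underside, z up. In place it is at (55, -10, 31) mm in the measuring rest's frame, parallel to it.
- loupe: Bystander: black eye loupe, 42 mm wide, 38 mm tall, standing beyond the rest. Origin: centre of its underside.
- wood_box: Bystander: closed wooden box, 92 x 152 x 46 mm, beyond the rest. Origin: centre of its underside.
- screwdriver: Bystander: small screwdriver 150 mm long lying beyond the rest. Its x axis runs along it, towards the blade.
Not all that is in view belongs to the job. What is shaped like the straightedge but pink, purple or turquoise is not meant.

How it is judged (in metres and radians):
On the way, in this order (a step that is already met when the one before it is completed fails the run):
1. the tube lies in both V rests with its end against the stop, let go (angle between the z axis of tube and the y axis of measuring_rest, either way round below 0.05 rad and x of tube_mid in the frame of measuring_rest between -0.003 and 0.003 m and z of tube_mid in the frame of measuring_rest between 0.061 and 0.067 m and y of tube_mid in the frame of measuring_rest between -0.038 and -0.032 m and contact force between tube and the fingers below 0.1 N), for 0.2 s.
2. the straightedge lies on the ledge, flush along the fence and against the stop, let go (angle between the y axis of straightedge and the y axis of measuring_rest, either way round below 0.015 rad and angle between straightedge's own z axis and vertical below 0.03 rad and x of straightedge in the frame of measuring_rest between 0.053 and 0.057 m and y of straightedge in the frame of measuring_rest between -0.013 and -0.007 m and z of straightedge in the frame of measuring_rest between 0.029 and 0.033 m and contact force between straightedge and the fingers below 0.1 N), for 0.2 s.
At the end, for the whole second after the job is handed in: Tube at rest in both V rests (within 3 mm, 0.05 rad), its end within 3 mm of the stop; straightedge at rest flat on the ledge (height within 2 mm), parallel to the fence within 0.015 rad, its edge within 2 mm of the fence and its end within 3 mm of the stop (angle between the z axis of tube and the y axis of measuring_rest, either way round below 0.05 rad and x of tube_mid in the frame of measuring_rest between -0.003 and 0.003 m and z of tube_mid in the frame of measuring_rest between 0.061 and 0.067 m and y of tube_mid in the frame of measuring_rest between -0.038 and -0.032 m and angle between the y axis of straightedge and the y axis of measuring_rest, either way round below 0.015 rad and angle between straightedge's own z axis and vertical below 0.03 rad and x of straightedge in the frame of measuring_rest between 0.053 and 0.057 m and y of straightedge in the frame of measuring_rest between -0.013 and -0.007 m and z of straightedge in the frame of measuring_rest between 0.029 and 0.033 m and linear speed of each of tube, straightedge below 0.01 m/s and angular speed of each of tube, straightedge below 0.1 rad/s); the robot touches nothing.
It fails at once if the tube has fallen onto the bench (its middle lower than 45 mm) (height (world z) of tube_mid below 0.045 m).
It fails at once if the loupe was moved by more than 20 mm (distance of loupe from where it was at the start of the episode above 0.02 m).
It fails at once if the wooden box was moved by more than 20 mm (distance of wood_box from where it was at the start of the episode above 0.02 m).
It fails at once if the screwdriver was moved by more than 20 mm (distance of screwdriver from where it was at the start of the episode above 0.02 m).
It also fails if it takes over 61 s, if anything falls off the work surface, if the arm or the gripper's body presses on something with over 40 N, if the wrist force passes 120 N, or if a joint passes its speed limit or range.

## Working session

There is one attempt and no reset: what is moved stays moved. The work goes in short steps, Python scripts to look and compute and a shell command to move; the robot and the scene stay as the last step left them, time stands still between calls to the robot, and variables do not carry over. Pictures are saved under pics/ and viewed, at most 10 in all, crops included, and the job is handed in when it is done.

```bash
ls; mkdir -p pics
python3 - <<'E'
from workcell import ctrl, optics
import cv2, numpy as np
for n in ("scene","top"):
    im=optics.get_image(n); cv2.imwrite(f"pics/{n}0.png",cv2.resize(im[:,:,::-1],(800,600),interpolation=cv2.INTER_CUBIC))
    print(n,{k:(np.round(v,4).tolist() if hasattr(v,'__len__') and not isinstance(v,str) else v) for k,v in optics.camera_model(n).items()})
    for t in ("measuring_rest","tube","straightedge","loupe","wood_box","screwdriver"):
        for d in optics.masks_of(t,n)[:4]: print(t,round(d['conf'],2),np.round(d['extent'],1).tolist(),int(d['pixels'].sum()))
print(ctrl.get_obs())
E
```

```text
pics
scene {'fov_y': 44.135924753748164, 'cx': 251.98978597609246, 'cy': 189.48141226305648, 'view': [[-0.4788, 0.8778, -0.0159, 320.4226], [-0.5237, -0.271, 0.8076, 166.3114], [0.7046, 0.395, 0.5895, -1732.1074], [0.0, 0.0, 0.0, 1.0]]}
measuring_rest 0.87 [285.9, 226.4, 93.0, 76.8] 3178
tube 0.97 [387.0, 230.6, 17.3, 48.7] 416
straightedge 0.72 [232.1, 159.8, 52.1, 20.1] 387
straightedge 0.63 [169.3, 148.8, 20.7, 25.6] 268
straightedge 0.59 [130.7, 190.2, 47.2, 22.4] 388
straightedge 0.56 [185.8, 196.1, 53.3, 26.7] 476
loupe 0.57 [262.4, 279.1, 19.5, 21.0] 252
wood_box 0.68 [186.6, 253.1, 67.3, 44.2] 2179
wood_box 0.28 [283.8, 226.3, 91.8, 75.3] 3203
screwdriver 0.89 [315.6, 299.0, 60.9, 30.2] 370
top {'fov_y': 47.575873972404125, 'cx': 251.5324310364702, 'cy': 198.02472489226764, 'view': [[-0.0267, -0.9996, -0.0108, -73.7337], [0.9949, -0.0277, 0.0975, -539.8998], [-0.0977, -0.0081, 0.9952, -1463.3151], [0.0, 0.0, 0.0, 1.0]]}
measuring_rest 0.79 [216.9, 197.9, 73.1, 36.1] 2397
tube 0.49 [135.6, 217.8, 18.3, 10.8] 130
straightedge 0.86 [384.4, 262.8, 46.1, 46.5] 588
straightedge 0.7
[... 280 characters left out ...]
.5, 147.6, 39.6, 9.2] 208
{'t': 0.7, 'qpos': array([-1.30402982e+00,  4.23037642e-01,  1.62990498e+00,  2.12421547e-05,
        1.08856623e+00, -1.90254893e-02]), 'qvel': array([ 0.0012068 , -0.00012408, -0.00160051,  0.0009736 , -0.0001107 ,
       -0.00063347]), 'joint_torque': array([-1.06129388e-03, -5.44430745e+01, -2.74004745e+01,  6.43661502e-02,
        1.68980076e-02, -1.46238904e-05]), 'ee_pos': array([ 176.21256343, -599.64183271,  222.71206755]), 'orientation': array([3.10949488e+00, 4.47367979e-01, 4.55993429e-05]), 'ft_force': array([ 0.12356957, -0.26831707, -0.05194612]), 'moment': array([ 0.0556585 , -0.02314005,  0.0064768 ]), 'grasp_force': 0.0, 'width': 87.74902489324322}
```

View pics/scene0.png

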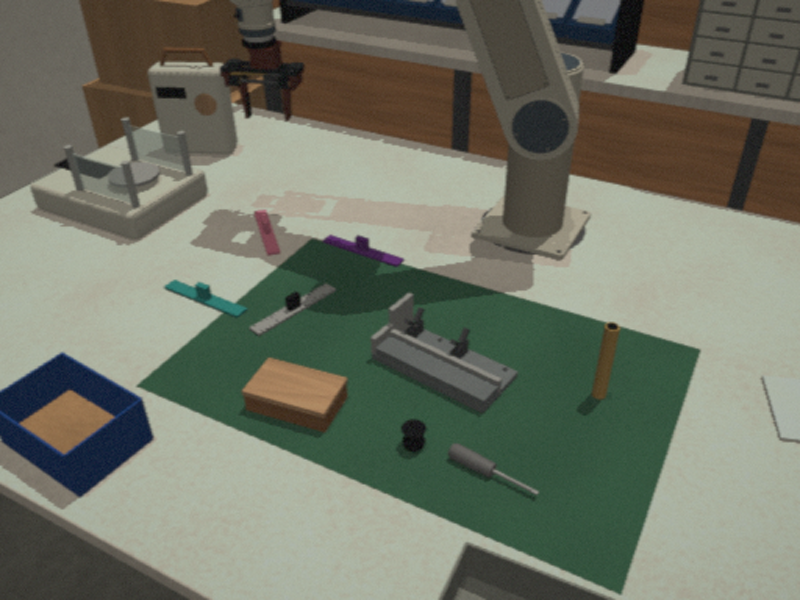

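View pics/top0.png

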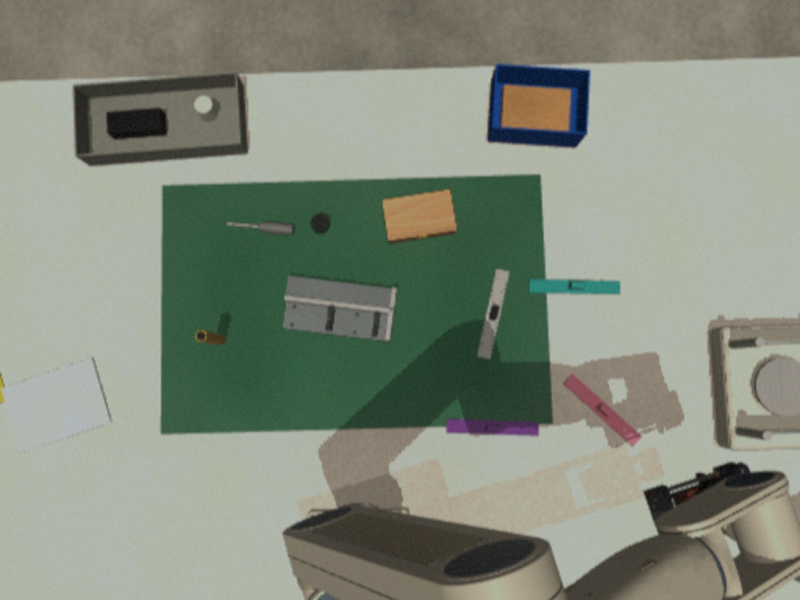

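The scene picture (800x600) shows the rest at (445,350) with its stop at the left end. The tube stands at (606,360), and the silver straightedge is at (293,308). The top view has the rest at (340,308) with the stop to the right (-y), the tube at (203,337) and the straightedge at (494,313). Next I fit models of all three to both views.

```bash
cat > h.py <<'E'
import numpy as np, cv2
from scipy.optimize import minimize
from scipy.spatial.transform import Rotation as Ro
from workcell import ctrl, optics
S=8
def proj(P,n):
    m=optics.camera_model(n); f=192/np.tan(np.radians(m['fov_y'])/2)
    c=np.c_[P,np.ones(len(P))]@np.array(m['view']).T
    return np.c_[m['cx']-f*c[:,0]/c[:,2], m['cy']+f*c[:,1]/c[:,2]]
def box(x0,x1,y0,y1,z0,z1): return np.array([[x,y,z] for x in(x0,x1) for y in(y0,y1) for z in(z0,z1)],float)
def vrest(y):
    return [np.array([[s*a,yy,b] for a,b in ((0,14),(0,47),(26,68),(26,60),(14,14)) for yy in(y-5,y+5)],float) for s in(1,-1)]
REST=[box(-30,85,-120,120,0,14),box(30,40,-120,120,0,40),box(40,85,-120,120,0,31),box(-31,31,-120,-110,0,82),box(31,85,-120,-110,0,50)]+vrest(-85)+vrest(15)
a=np.linspace(0,2*np.pi,24,endpoint=False)
TUBE=[np.array([[12*np.cos(t),12*np.sin(t),z] for t in a for z in(0,150)])]
SE=[box(-15,15,-100,100,0,6),box(-7,7,-15,15,0,36)]
def place(parts,p):
    R=Ro.from_euler('z',p[3]).as_matrix(); return [q@R.T+p[:3] for q in parts]
def render(parts,n,win):
    x0,y0,x1,y1=win; im=np.zeros(((y1-y0)*S,(x1-x0)*S),np.uint8)
    for q in parts:
        uv=((proj(q,n)-[x0,y0]+.5)*S*16).astype(np.int32)   # pixel centre at integer
        cv2.fillConvexPoly(im,cv2.convexHull(uv),255,cv2.LINE_AA,4)
    return cv2.resize(im,(x1-x0,y1-y0),interpolation=cv2.INTER_AREA)/255.
def green(im):
    f=im.astype(float); return f[:,:,1]/(f.sum(2)+1)
def fit(parts,obs,p0,free=(0,1,3)):
    """obs: {cam:(softmask,win)}"""
    p0=np.array(p0,float); sc=np.array([8,8,6,.06])
    free=list(free)
    def cost(d):
        p=p0.copy(); p[free]+=d*sc[free]; e=0
        for n,(m,w) in obs.items():
            r=render(place(parts,p),n,w); e+=((r-m)**2).sum()
        return e
    best=minimize(cost,np.zeros(len(free)),method='Nelder-Mead',options=dict(initial_simplex=np.r_[[np.zeros(len(free))],np.eye(len(free))],xatol=.01,fatol=.05,maxiter=300))
    p=p0.copy(); p[free]+=best.x*sc[free]; return p,best.fun
def ray(uv,n,z):
    m=optics.camera_model(n); f=192/np.tan(np.radians(m['fov_y'])/2); V=np.array(m['view'])
    d=V[:3,:3].T@np.array([(uv[0]-m['cx'])/f,-(uv[1]-m['cy'])/f,-1]); o=-V[:3,:3].T@V[:3,3]
    return o+d*(z-o[2])/d[2]
E
cat > m.py <<'E'
from h import *
import sys
ims={n:optics.get_image(n) for n in("scene","top")}
for n in ims: cv2.imwrite(f"raw_{n}.png",ims[n][:,:,::-1])
def nearest(t,n,uv):
    L=optics.masks_of(t,n); return min(L,key=lambda d:np.hypot(d['extent'][0]-uv[0],d['extent'][1]-uv[1]))
T={"measuring_rest":(REST,30,{"scene":(286,226),"top":(217,198)},(0,1,3),(0,1,2,3)),
   "tube":(TUBE,75,{"scene":(387,230),"top":(135,218)},(0,1),(0,1,2)),
   "straightedge":(SE,5,{"scene":(186,196),"top":(315,200)},(0,1,3),(0,1,2,3))}
yaw0={"measuring_rest":-.1,"tube":0,"straightedge":1.45}
res={}
for t,(parts,zc,uvs,fr,fz) in T.items():
    obs={}
    for n,uv in uvs.items():
        d=nearest(t,n,uv); e=d['extent']; print(t,n,round(d['conf'],2),np.round(e,1))
        w=[int(e[0]-e[2]/2)-8,int(e[1]-e[3]/2)-8,int(e[0]+e[2]/2)+9,int(e[1]+e[3]/2)+9]
        obs[n]=(d['pixels'][w[1]:w[3],w[0]:w[2]].astype(float),w)
    c=ray(uvs["top"],"top",zc); p0=[c[0],c[1],0,yaw0[t]]
    for s in (yaw0[t],): 
        p,e=fit(parts,obs,p0,fr); p,e=fit(parts,obs,p,fr); print(t,'joint',np.round(p,3),round(e,1),[round(o[0].sum()) for o in obs.values()])
        q,e=fit(parts,obs,p,fz); print('   with z',np.round(q,3),round(e,1))
        for n in obs:
            q,e=fit(parts,{n:obs[n]},p,fr); print('   only',n,np.round(q,3),round(e,1))
    res[t]=p
np.save("pose.npy",res,allow_pickle=True)
tiles=[]
for n in ims:
    K=8 if n=='top' else 5
    for t in T:
        u,v=proj(np.array([res[t][:3]+[0,0,20]]),n)[0]; h=48 if t!='tube' or 1 else 30
        x0,y0=int(u)-44,int(v)-44
        im=cv2.resize(ims[n][y0:y0+88,x0:x0+88,::-1],None,fx=3,fy=3,interpolation=cv2.INTER_CUBIC)
        for q in place(T[t][0],res[t]):
            hu=cv2.convexHull(((proj(q,n)-[x0,y0]+.5)*3*16).astype(np.int32)); cv2.polylines(im,[hu],True,(0,0,255),1,cv2.LINE_AA,4)
        tiles.append(im)
cv2.imwrite(sys.argv[1],np.vstack([np.hstack(tiles[:3]),np.hstack(tiles[3:])]))
E
python3 m.py pics/fit1.png
```

```text
measuring_rest scene 0.89 [284.9 225.4  94.5  76.8]
measuring_rest top 0.61 [215.4 197.8  69.1  36.7]Traceback (most recent call last):
  File "m.py", line 20, in <module>
    p,e=fit(parts,obs,p0,fr); p,e=fit(parts,obs,p,fr); print(t,'joint',np.round(p,3),round(e,1),[round(o[0].sum()) for o in obs.values()])
                                  ~~~^^^^^^^^^^^^^^^^
  File "h.py", line 36, in fit
    best=minimize(cost,np.zeros(len(free)),method='Nelder-Mead',options=dict(initial_simplex=np.r_[[np.zeros(len(free))],np.eye(len(free))],xatol=.01,fatol=.05,maxiter=300))
    res = _minimize_neldermead(fun, x0, args, callback, bounds=bounds,
                               **options)
    fxcc = func(xcc)
    fx = function(np.copy(x), *(wrapper_args + args))
  File "h.py", line 34, in cost
    r=render(place(parts,p),n,w); e+=((r-m)**2).sum()
  File "h.py", line 22, in render
    uv=((proj(q,n)-[x0,y0]+.5)*S*16).astype(np.int32)   # pixel centre at integer
         ~~~~^^^^^
  File "h.py", line 7, in proj
    m=optics.camera_model(n); f=192/np.tan(np.radians(m['fov_y'])/2)
ValueError: time passes only in moves, steps and waits
```

```bash
sed -i 's/^S=8/S=8\nfrom functools import lru_cache\n@lru_cache\ndef cam(n): return optics.camera_model(n)/; s/m=optics.camera_model(n)/m=cam(n)/' h.py; python3 m.py pics/fit1.png
```

```text
measuring_rest scene 0.62 [284.2 226.1  93.3  80.1]
measuring_rest top 0.56 [217.5 199.4  70.4  43.3]
measuring_rest joint [ 5.16947e+02  3.47990e+01  0.00000e+00 -1.55000e-01] 163.1 [3253, 2413]
   with z [ 5.16471e+02  3.46510e+01 -8.81000e-01 -1.55000e-01] 158.8
   only scene [ 5.17838e+02  3.41150e+01  0.00000e+00 -1.53000e-01] 67.5
   only top [ 5.1610e+02  3.7346e+01  0.0000e+00 -1.6400e-01] 53.3
tube scene 0.87 [386.6 230.   15.4  47. ]
tube top 0.67 [134.8 216.4  16.7  11. ]
tube joint [484.586 297.914   0.      0.   ] 50.1 [518, 142]
   with z [484.075 297.835  -2.034   0.   ] 45.7
   only scene [487.238 298.148   0.      0.   ] 33.3
   only top [483.973 299.251   0.      0.   ] 6.8
straightedge scene 0.67 [186.4 197.1  52.9  29.2]
straightedge top 0.89 [316.6 199.8  25.2  59.1]
straightedge joint [ 525.75  -308.579    0.       1.318] 52.7 [479, 522]
   with z [ 5.25594e+02 -3.08622e+02 -3.65000e-01  1.31700e+00] 52.4
   only scene [ 526.638 -309.04     0.       1.323] 34.9
   only top [ 524.76  -308.163    0.       1.317] 14.8
```

View pics/fit1.png

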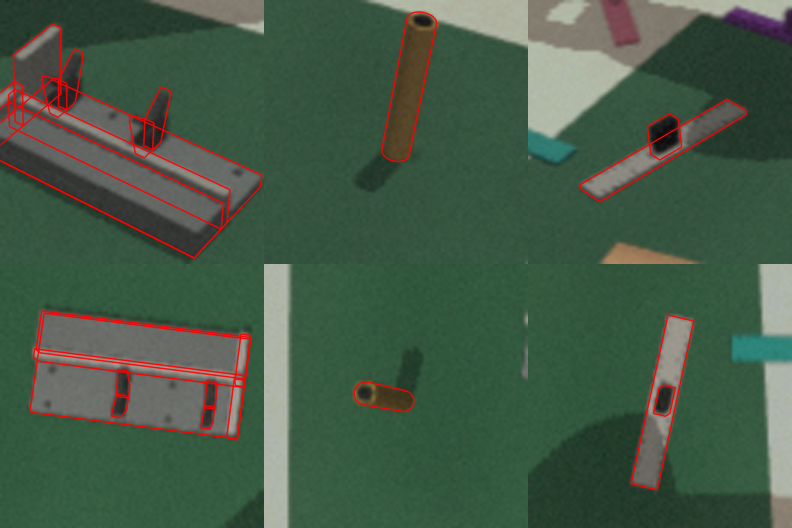

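The fits agree with the pictures and with both views, and the measured heights come out near 0. The rest is at (517,35) with yaw -0.155, the tube at (485,298), and the straightedge at (526,-309) with yaw 1.318. I'll move the arm out and turn the tool.

```bash
cat > go.py <<'E'
# usage: python3 go.py x y z tilt_deg [yaw] : rel. move to TCP target; tilt = angle of tool z below horizontal, tool x along rest +y azimuth
import sys; from h import *
x,y,z,t=map(float,sys.argv[1:5]); yaw=float(sys.argv[5]) if len(sys.argv)>5 else -.155
e=np.array([np.cos(yaw),np.sin(yaw),0]);u=np.array([-e[1],e[0],0]);Z=np.array([0,0,1.]);t=np.radians(t)
d=np.cos(t)*u-np.sin(t)*Z
Rt=np.c_[np.cross(e,d),e,d]
o=ctrl.get_obs();R=Ro.from_rotvec(o['orientation']).as_matrix()
print('pos',o['ee_pos'].round(1),'t',o['t'],'q',o['qpos'].round(2),'F',o['ft_force'].round(1),'w',round(o['width'],1))
dp=np.array([x,y,z])-o['ee_pos']
print('world d',dp.round(1),'shift units now',(R.T@dp/40).round(3),'after turn',(Rt.T@dp/40).round(3))
print('turn units',(np.degrees(Ro.from_matrix(R.T@Rt).as_rotvec())/6).round(3))
E
python3 -m jog '[[0.73,-0.39,-0.08,0,0,0,1],[0.73,-0.39,-0.08,0,0,0,1],[0.73,-0.39,-0.08,0,0,0,1],[0.73,-0.39,-0.08,0,0,0,1],[0.73,-0.39,-0.08,0,0,0,1],[0.73,-0.39,-0.08,0,0,0,1],[0.73,-0.39,-0.08,0,0,0,1],[0.73,-0.39,-0.08,0,0,0,1],[0.73,-0.39,-0.08,0,0,0,1],[0.73,-0.39,-0.08,0,0,0,1],[0.73,-0.39,-0.08,0,0,0,1],[0.73,-0.39,-0.08,0,0,0,1],[0.73,-0.39,-0.08,0,0,0,1]]'
python3 -m jog '[[0,0,0,0,0,-0.9,1],[0,0,0,0,0,-0.9,1],[0,0,0,0,0,-0.9,1],[0,0,0,0,0,-0.9,1],[0,0,0,0,0,-0.9,1],[0,0,0,0,0,-0.9,1],[0,0,0,0,0,-0.9,1],[0,0,0,0,0,-0.9,1],[0,0,0,0,0,-0.9,1],[0,0,0,0,0,-0.9,1],[0,0,0,0,0,-0.9,1],[0,0,0,0,0,-0.9,1]]'
python3 go.py 470 170 260 90
```

```text
t: 2.6
ee_pos: [484.2, -297.0, 264.6]
orientation: [3.109, 0.447, 0.0]
ft_force: [0.2, -0.2, 0.4]
width: 87.8
grasp_force: 0.0
t: 3.8
ee_pos: [483.2, -298.1, 264.4]
orientation: [2.382, 2.049, 0.0]
ft_force: [-0.0, -1.2, -0.3]
width: 87.5
grasp_force: 0.0
pos [ 483.2 -298.1  264.4] t 3.8 q [-0.57  0.29  1.72 -0.    1.13 -0.42] F [-0.  -1.2 -0.3] w 87.5
world d [-13.2 468.1  -4.4] shift units now [11.52  -2.077  0.108] after turn [11.51  -2.133  0.109]
turn units [0.001 0.001 0.046]
```

```bash
python3 -m jog '[[0.72,-0.13,0,0,0,0,1],[0.72,-0.13,0,0,0,0,1],[0.72,-0.13,0,0,0,0,1],[0.72,-0.13,0,0,0,0,1],[0.72,-0.13,0,0,0,0,1],[0.72,-0.13,0,0,0,0,1],[0.72,-0.13,0,0,0,0,1],[0.72,-0.13,0,0,0,0,1],[0.72,-0.13,0,0,0,0,1],[0.72,-0.13,0,0,0,0,1],[0.72,-0.13,0,0,0,0,1],[0.72,-0.13,0,0,0,0,1],[0.72,-0.13,0,0,0,0,1],[0.72,-0.13,0,0,0,0,1],[0.72,-0.13,0,0,0,0,1],[0.72,-0.13,0,0,0,0,1]]'
python3 -m jog '[[0,0,0,0,0.8,0,1],[0,0,0,0,0.8,0,1],[0,0,0,0,0.8,0,1],[0,0,0,0,0.8,0,1],[0,0,0,0,0.8,0,1],[0,0,0,0,0.8,0,1],[0,0,0,0,0.8,0,1],[0,0,0,0,0.8,0,1],[0,0,0,0,0.8,0,1],[0,0,0,0,0.8,0,1],[0,0,0,0,0.8,0,1],[0,0,0,0,0.8,0,1],[0,0,0,0,0.4,0,1]]'
python3 go.py 472.5 220 125.5 30
```

```text
t: 5.4
ee_pos: [471.6, 171.3, 264.5]
orientation: [2.386, 2.044, 0.001]
ft_force: [0.7, 0.2, -0.1]
width: 87.8
grasp_force: 0.0
t: 6.7
ee_pos: [471.7, 169.5, 263.8]
orientation: [-1.723, -1.474, -0.997]
ft_force: [-1.1, 0.3, -0.4]
width: 87.6
grasp_force: 0.0
pos [471.7 169.5 263.8] t 6.7 q [-0.25  0.35  2.1   1.16  1.23 -0.83] F [-1.1  0.3 -0.4] w 87.6
world d [   0.8   50.5 -138.3] shift units now [-2.378 -0.174  2.805] after turn [-2.37  -0.176  2.811]
turn units [-0.001 -0.026 -0.008]
```

```bash
python3 -m jog '[[-0.4,-0.03,0.47,0,0,0,1],[-0.4,-0.03,0.47,0,0,0,1],[-0.4,-0.03,0.47,0,0,0,1],[-0.4,-0.03,0.47,0,0,0,1],[-0.4,-0.03,0.47,0,0,0,1],[-0.38,-0.02,0.46,0,0,0,1],[0,0,0,0,0,0,1]]'
python3 go.py 487.1 314.2 70.5 30
python3 - <<'E'
from h import *
a=optics.get_image("scene")[120:280,290:450,::-1]; b=optics.get_image("top")[140:300,70:230,::-1]
cv2.imwrite("pics/pre.png",cv2.resize(np.hstack([a,b]),(800,400),interpolation=cv2.INTER_CUBIC))
E
```

```text
t: 7.4
ee_pos: [471.6, 220.9, 123.6]
orientation: [-1.724, -1.476, -0.991]
ft_force: [-0.5, 0.3, -0.3]
width: 88.0
grasp_force: 0.0
pos [471.6 220.9 123.6] t 7.4 q [-0.13  0.65  2.14  1.4   1.07 -1.17] F [-0.5  0.3 -0.3] w 88.0
world d [ 15.5  93.3 -53.1] shift units now [0.035 0.032 2.711] after turn [0.033 0.022 2.711]
turn units [-0.035  0.007 -0.022]
```

View pics/pre.png

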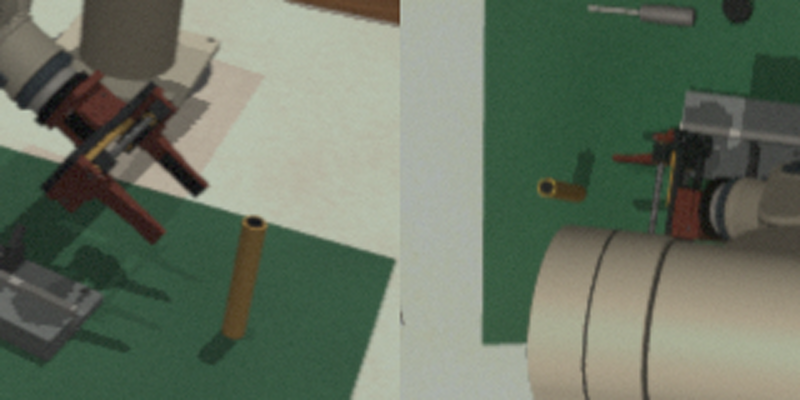

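The crop shows both fingers pointed at the tube and straddling its line, with the rest well clear. I'll advance and close.

```bash
python3 -m jog '[[0,0,0.45,0,0,0,1],[0,0.01,0.45,0,0,0,1],[0.01,0.01,0.45,0,0,0,1],[0.01,0.01,0.45,0,0,0,1],[0.01,0,0.45,0,0,0,1],[0,0,0.46,0,0,0,1],[0,0,0,0,0,0,1]]'
python3 go.py 487.1 314.2 70.5 30
python3 -m jog '[[0,0,0,0,0,0,0.6],[0,0,0,0,0,0,0.5],[0,0,0,0,0,0,0.4],[0,0,0,0,0,0,0.33],[0,0,0,0,0,0,0.3],[0,0,0,0,0,0,0.27],[0,0,0,0,0,0,0.2],[0,0,0,0,0,0,0],[0,0,0,0,0,0,0],[0,0,0,0,0,0,0]]'
```

```text
t: 8.2
ee_pos: [488.8, 314.4, 73.4]
orientation: [-1.722, -1.479, -0.997]
ft_force: [0.1, -0.0, -0.1]
width: 87.9
grasp_force: 0.0
pos [488.8 314.4  73.4] t 8.2 q [ 0.08  0.77  2.09  1.64  1.01 -1.25] F [ 0.1 -0.  -0.1] w 87.9
world d [-1.7 -0.2 -2.9] shift units now [-0.067 -0.041  0.026] after turn [-0.067 -0.041  0.026]
turn units [-0.013 -0.008  0.025]
t: 9.2
ee_pos: [488.3, 313.5, 72.4]
orientation: [-1.724, -1.477, -0.995]
ft_force: [-0.5, -0.0, -0.7]
width: 23.4
grasp_force: 29.9
```

```bash
python3 -m jog '[[0.43,0,-0.25,0,0,0,0],[0.43,0,-0.25,0,0,0,0],[0.43,0,-0.25,0,0,0,0],[0.43,0,-0.25,0,0,0,0],[0.43,0,-0.25,0,0,0,0],[0.43,0,-0.25,0,0,0,0]]'
python3 -m jog '[[0,0,0,0,-0.8,0,0],[0,0,0,0,-0.8,0,0],[0,0,0,0,-0.8,0,0],[0,0,0,0,-0.8,0,0],[0,0,0,0,-0.8,0,0],[0,0,0,0,-0.8,0,0],[0,0,0,0,-0.8,0,0],[0,0,0,0,-0.8,0,0],[0,0,0,0,-0.8,0,0],[0,0,0,0,-0.8,0,0],[0,0,0,0,-0.8,0,0],[0,0,0,0,-0.8,0,0],[0,0,0,0,-0.8,0,0],[0,0,0,0,-0.8,0,0],[0,0,0,0,-0.8,0,0],[0,0,0,0,-0.8,0,0],[0,0,0,0,-0.8,0,0],[0,0,0,0,-0.8,0,0],[0,0,0,0,-0.6,0,0],[0,0,0,0,0,0,0]]'
python3 go.py 512.1 3.7 150 120
```

```text
t: 9.8
ee_pos: [487.9, 313.0, 192.4]
orientation: [-1.725, -1.477, -0.994]
ft_force: [-0.4, 0.2, -1.0]
width: 23.5
grasp_force: 29.9
t: 11.8
ee_pos: [487.5, 313.9, 190.2]
orientation: [2.084, 1.789, -0.563]
ft_force: [0.9, -0.8, -0.3]
width: 23.5
grasp_force: 29.9
pos [487.5 313.9 190.2] t 11.8 q [ 0.72  0.6   1.52 -0.33  1.45  0.99] F [ 0.9 -0.8 -0.3] w 23.5
world d [  24.6 -310.2  -40.2] shift units now [-6.046  1.788  4.666] after turn [-6.05   1.804  4.654]
turn units [-0.004  0.021  0.029]
```

```bash
python3 -m jog '[[-0.5,0.15,0.39,0,0,0,0],[-0.5,0.15,0.39,0,0,0,0],[-0.5,0.15,0.39,0,0,0,0],[-0.5,0.15,0.39,0,0,0,0],[-0.5,0.15,0.39,0,0,0,0],[-0.5,0.15,0.39,0,0,0,0],[-0.5,0.15,0.39,0,0,0,0],[-0.5,0.15,0.39,0,0,0,0],[-0.5,0.15,0.39,0,0,0,0],[-0.5,0.15,0.39,0,0,0,0],[-0.5,0.15,0.39,0,0,0,0],[-0.5,0.15,0.38,0,0,0,0],[0,0,0,0,0,0,0],[0,0,0,0,0,0,0]]'
python3 go.py 512.1 3.7 150 120
python3 - <<'E'
from h import *
a=optics.get_image("scene")[120:280,210:370,::-1]; b=optics.get_image("top")[130:290,140:300,::-1]
cv2.imwrite("raw_a.png",a)
cv2.imwrite("pics/hover.png",cv2.resize(np.hstack([a,b]),(800,400),interpolation=cv2.INTER_CUBIC))
for n in("scene","top"):
  for d in optics.masks_of("tube",n)[:2]: print(n,round(d['conf'],2),np.round(d['extent'],1))
E
```

```text
t: 13.2
ee_pos: [512.8, 3.9, 150.2]
orientation: [2.089, 1.786, -0.558]
ft_force: [-0.9, 0.8, -1.1]
width: 23.6
grasp_force: 29.9
pos [512.8   3.9 150.2] t 13.2 q [ 0.26  0.49  1.85 -0.54  1.1   0.74] F [-0.9  0.8 -1.1] w 23.6
world d [-0.7 -0.2 -0.2] shift units now [-0.004 -0.016  0.009] after turn [-0.004 -0.016  0.009]
turn units [-0.002 -0.013 -0.009]
scene 0.56 [283.7 179.2  51.4  24.1]
scene 0.19 [187.3 252.8  67.3  46.7]
top 0.62 [218.1 197.8  71.6  37.6]
top 0.53 [227.1 205.9  36.1  12.1]
```

View pics/hover.png

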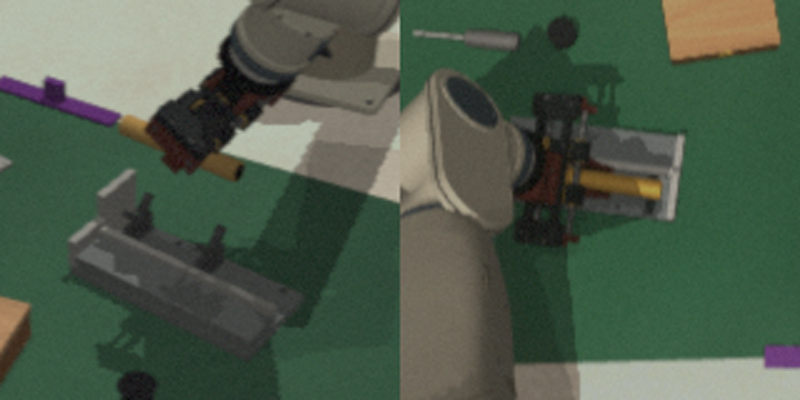

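Scene crop: the tube is held level above the rest, with ends at about (120,125) and (240,170). In the top crop it points at the stop. I'll check its predicted outline numerically.

```bash
cat > tb.py <<'E'
from h import *
u=np.array([.1544,.988,0]); e=np.array([.988,-.1544,0])
o=ctrl.get_obs(); R=Ro.from_rotvec(o['orientation']).as_matrix()
G=o['ee_pos']-19*R[:,2]; ax=np.array([0,0,1.]) 
# tube axis in tool frame at grasp: cos30 x - sin30 z
ax=R@[np.cos(np.pi/6),0,-.5]; mid=G-7*ax
print('axis',ax.round(3),'angle to rest y',round(float(np.arccos(min(1,ax@u))),4))
dm=mid-[516.9,34.8,0]; print('mid in rest',round(dm@e,1),round(dm@u,1),round(dm[2],1))
b=np.cross(ax,[0,0,1.]);b/=np.linalg.norm(b);c=np.cross(b,ax)
P=np.array([mid+s*75*ax+12*(np.cos(t)*b+np.sin(t)*c) for t in a for s in(-1,1)])
for n in("scene","top"):
    q=proj(P,n); lo,hi=q.min(0),q.max(0); print(n,'pred extent',((lo+hi)/2).round(1),(hi-lo).round(1))
E
python3 tb.py
```

```text
axis [0.153 0.988 0.001] angle to rest y 0.0046
mid in rest 1.1 -27.3 166.7
scene pred extent [281.9 178.7] [51.3 27.2]
top pred extent [220.1 202.2] [49.3 13.7]
```

```bash
python3 -m jog '[[0.15,-0.01,0.26,0,0,0,0],[0.15,-0.01,0.26,0,0,0,0],[0.15,-0.01,0.26,0,0,0,0],[0.15,0,0.26,0,0,0,0],[0.15,0,0.26,0,0,0,0],[0.15,0,0.26,0,0,0,0],[0.15,0,0.26,0,0,0,0],[0.12,0,0.21,0,0,0,0],[0,0,0,0,0,0,0],[0,0,0,0,0,0,0]]'
python3 tb.py
```

```text
t: 14.4
ee_pos: [512.0, 4.4, 56.2]
orientation: [2.086, 1.787, -0.559]
ft_force: [0.2, 0.1, -2.1]
width: 23.2
grasp_force: 29.9
axis [ 0.153  0.988 -0.   ] angle to rest y 0.0042
mid in rest -0.1 -28.3 72.7
scene pred extent [281.1 206. ] [49.1 27.6]
top pred extent [222.7 205.1] [46.1 12.9]
```

```bash
python3 -m jog '[[0.04,0,0.07,0,0,0,0],[0.04,0,0.07,0,0,0,0],[-0.04,0,0.025,0,0,0,0],[-0.04,0,0.025,0,0,0,0],[-0.04,0,0.025,0,0,0,0],[0,0,0,0,0,0,0],[0,0,0,0,0,0,0]]'
python3 tb.py | sed -n 2p
python3 -m jog '[[-0.04,0,0.025,0,0,0,0],[0,0,0,0,0,0,0]]'
python3 -m jog '[[-0.04,0,0.025,0,0,0,0],[0,0,0,0,0,0,0]]'
python3 tb.py | sed -n 2p
```

```text
t: 15.1
ee_pos: [511.1, -1.2, 49.8]
orientation: [2.086, 1.787, -0.559]
ft_force: [0.6, -0.2, -1.8]
width: 23.2
grasp_force: 29.9
mid in rest -0.1 -34.0 66.3
t: 15.3
ee_pos: [511.2, -2.6, 49.6]
orientation: [2.087, 1.787, -0.557]
ft_force: [-0.3, 4.1, 0.1]
width: 23.3
grasp_force: 29.9
t: 15.5
ee_pos: [511.5, -2.7, 49.4]
orientation: [2.089, 1.788, -0.552]
ft_force: [-0.7, 14.1, 0.5]
width: 23.5
grasp_force: 29.9
mid in rest 0.4 -35.5 65.8
```

Contact with the stop (14 N), at the expected place. I'll ease off about 1 mm and lower into the Vs.

```bash
python3 -m jog '[[0.025,0,-0.015,0,0,0,0],[0.015,0,0.025,0,0,0,0],[0.01,0,0.02,0,0,0,0],[0,0,0,0,0,0,0]]'
python3 -m jog '[[0.015,0,0.02,0,0,0,0],[0,0,0,0,0,0,0],[0,0,0,0,0,0,0]]'
python3 tb.py | sed -n 2p
```

```text
t: 15.9
ee_pos: [511.3, -2.7, 48.3]
orientation: [2.086, 1.787, -0.556]
ft_force: [-1.7, 9.3, 8.7]
width: 23.4
grasp_force: 29.9
t: 16.2
ee_pos: [511.4, -2.8, 48.0]
orientation: [2.086, 1.786, -0.557]
ft_force: [-2.9, 9.9, 14.0]
width: 23.3
grasp_force: 29.9
mid in rest 0.3 -35.5 64.4
```

```bash
python3 -m jog '[[0,0,0,0,0,0,0.35],[0,0,0,0,0,0,0.45],[0,0,0,0,0,0,0.5],[0,0,0,0,0,0,0.5],[0,0,0,0,0,0,0.5]]'
python3 -m jog '[[0,0,-0.2,0,0,0,0.5],[0,0,-0.4,0,0,0,0.5],[0,0,-0.6,0,0,0,0.5],[0,0,-0.8,0,0,0,0.5],[0,0,-0.8,0,0,0,0.5],[0,0,-0.8,0,0,0,0.5],[0,0,-0.8,0,0,0,0.5],[0,0,0,0,0,0,0.5]]'
python3 go.py 520 -300 260 90 -0.253
```

```text
t: 16.7
ee_pos: [510.6, -3.8, 46.4]
orientation: [2.086, 1.787, -0.56]
ft_force: [0.2, 0.6, -0.0]
width: 43.7
grasp_force: 0.0
t: 17.5
ee_pos: [526.9, 86.4, 203.6]
orientation: [2.086, 1.787, -0.547]
ft_force: [0.7, -0.0, -0.5]
width: 43.6
grasp_force: 0.0
pos [526.9  86.4 203.6] t 17.5 q [ 0.39  0.46  1.74 -0.47  1.26  0.76] F [ 0.7 -0.  -0.5] w 43.6
world d [  -6.9 -386.4   56.4] shift units now [-9.009  1.301  3.53 ] after turn [-9.395  2.251 -1.411]
turn units [0.318 4.946 0.927]
```

```bash
python3 -m jog '[[0,0,0,0,-0.83,0,0.5],[0,0,-0.3,0,0.83,0,0.5],[0,0,-0.3,0,0.83,0,0.5],[0,0,0,0,0.83,0,0.5],[0,0,0,0,0.83,0,0.5],[0,0,0,0,0.83,0,0.5],[0,0,0,0,0.83,0,0.5],[0,0,0,0,0.83,0,0.5],[0,0,0,0,0,0,0.5]]'
python3 -m jog '[[0,0,0,0,0,0.8,0.5],[0,0,0,0,0,0.8,0.5],[0,0,0,0,0,0.8,0.5],[0,0,0,0,0,0.8,0.5],[0,0,0,0,0,0.8,0.5],[0,0,0,0,0,0.8,0.5],[0,0,0,0,0,0.8,0.5],[0,0,0,0,0,0.8,0.5],[0,0,0,0,0,0.8,0.5],[0,0,0,0,0,0.8,0.5],[0,0,0,0,0,0.8,0.5],[0,0,0,0,0,0.8,0.5],[0,0,0,0,0,0.8,0.5],[0,0,0,0,0,0.8,0.5],[0,0,0,0,0,0.8,0.5],[0,0,0,0,0,0.8,0.5],[0,0,0,0,0,0.8,0.5],[0,0,0,0,0,0.8,0.5],[0,0,0,0,0,0.8,0.5],[0,0,0,0,0,0.8,0.5]]'
python3 go.py 525.7 -308.6 150 90 -1.823
```

```text
t: 18.4
ee_pos: [525.4, 94.5, 219.3]
orientation: [2.388, 2.04, -0.002]
ft_force: [-0.4, -0.7, 0.5]
width: 43.7
grasp_force: 0.0
t: 20.4
ee_pos: [525.8, 96.4, 218.9]
orientation: [3.11, -0.409, -0.002]
ft_force: [-0.1, 0.1, 0.5]
width: 43.9
grasp_force: 0.0
pos [525.8  96.4 218.9] t 20.4 q [ 0.16  0.3   1.83 -0.    1.02  2.  ] F [-0.1  0.1  0.5] w 43.9
world d [-1.00e-01 -4.05e+02 -6.89e+01] shift units now [2.617 9.773 1.767] after turn [2.523 9.805 1.723]
turn units [ 0.044  0.004 -0.091]
```

```bash
python3 -m jog '[[0.18,0.7,0.12,0,0,-0.09,0.5],[0.18,0.7,0.12,0,0,0,0.5],[0.18,0.7,0.12,0,0,0,0.5],[0.18,0.7,0.12,0,0,0,0.5],[0.18,0.7,0.12,0,0,0,0.5],[0.18,0.7,0.12,0,0,0,0.5],[0.18,0.7,0.12,0,0,0,0.5],[0.18,0.7,0.12,0,0,0,0.5],[0.18,0.7,0.12,0,0,0,0.5],[0.18,0.7,0.12,0,0,0,0.5],[0.18,0.7,0.12,0,0,0,0.5],[0.18,0.7,0.12,0,0,0,0.5],[0.18,0.7,0.12,0,0,0,0.5],[0.18,0.7,0.12,0,0,0,0.5],[0,0,0,0,0,0,0.5]]'
python3 go.py 525.7 -308.6 14 90 -1.823
python3 - <<'E'
from h import *
a=optics.get_image("scene"); b=optics.get_image("top")
cv2.imwrite("raw_s2.png",a[:,:,::-1]);cv2.imwrite("raw_t2.png",b[:,:,::-1])
# fit tube lying in the rest
for n in("scene","top"):
  for d in optics.masks_of("tube",n)[:2]: print(n,round(d['conf'],2),np.round(d['extent'],1))
u=np.array([.1544,.988,0]);mid=np.array([516.9,34.8,64])-35*u;bb=np.array([.988,-.154,0])
P=np.array([mid+s*75*u+12*(np.cos(t)*bb+np.sin(t)*np.array([0,0,1])) for t in np.linspace(0,6.28,24) for s in(-1,1)])
for n in("scene","top"):
    q=proj(P,n); lo,hi=q.min(0),q.max(0); print(n,'pred',((lo+hi)/2).round(1),(hi-lo).round(1))
x=cv2.resize(a[160:280,160:360,::-1],(800,480),interpolation=cv2.INTER_CUBIC)
y=cv2.resize(b[150:240,160:360,::-1],(800,360),interpolation=cv2.INTER_CUBIC)
cv2.imwrite("pics/seat.png",cv2.resize(np.vstack([x,y]),(570,600)))
E
```

```text
t: 21.9
ee_pos: [526.7, -311.1, 151.9]
orientation: [3.113, -0.393, -0.003]
ft_force: [0.2, -0.7, -0.2]
width: 43.8
grasp_force: 0.0
pos [ 526.7 -311.1  151.9] t 21.9 q [-0.55  0.49  1.71 -0.01  0.94  1.27] F [ 0.2 -0.7 -0.2] w 43.8
world d [  -1.     2.5 -137.9] shift units now [-0.035 -0.067  3.448] after turn [-0.04  -0.053  3.448]
turn units [0.037 0.014 0.008]
scene 0.66 [279.8 210.1  45.7  21.7]
top 0.83 [227.2 206.6  45.7  14.3]
scene pred [279.1 207.6] [48.7 27.5]
top pred [224.9 205.5] [45.8 12.8]
```

View pics/seat.png

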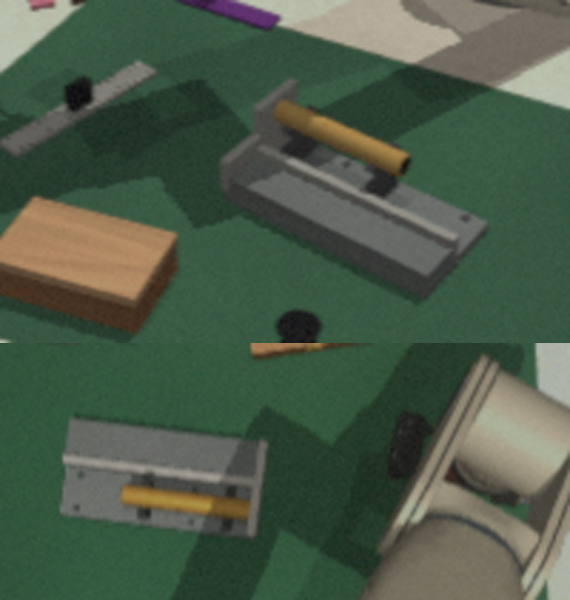

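The tube lies in both Vs against the stop: scene crop (275,105) to (405,160). The straightedge block is at (78,93) in the same crop and undisturbed. Next, down onto the block.

```bash
python3 -m jog '[[-0.04,-0.05,0.43,0.04,0,0,0.5],[0,0,0.43,0,0,0,0.5],[0,0,0.43,0,0,0,0.5],[0,0,0.43,0,0,0,0.5],[0,0,0.43,0,0,0,0.5],[0,0,0.43,0,0,0,0.5],[0,0,0.43,0,0,0,0.5],[0,0,0.43,0,0,0,0.5],[0,0,0,0,0,0,0.5],[0,0,0,0,0,0,0.5]]'
python3 go.py 525.7 -308.6 14 90 -1.823
python3 -m jog '[[0,0,0,0,0,0,0.4],[0,0,0,0,0,0,0.3],[0,0,0,0,0,0,0.25],[0,0,0,0,0,0,0.2],[0,0,0,0,0,0,0.15],[0,0,0,0,0,0,0.1],[0,0,0,0,0,0,0],[0,0,0,0,0,0,0],[0,0,0,0,0,0,0]]'
python3 go.py 525.7 -308.6 164 90 -1.823
```

```text
t: 23.1
ee_pos: [525.9, -306.0, 14.9]
orientation: [-3.115, 0.39, 0.0]
ft_force: [-0.4, -0.8, -0.2]
width: 43.6
grasp_force: 0.0
pos [ 525.9 -306.    14.9] t 23.1 q [-0.55  0.69  1.76  0.    0.7   1.27] F [-0.4 -0.8 -0.2] w 43.6
world d [-0.2 -2.6 -0.9] shift units now [0.012 0.065 0.024] after turn [0.013 0.065 0.024]
turn units [-0.022  0.006  0.03 ]
t: 24.0
ee_pos: [526.3, -306.9, 15.8]
orientation: [-3.116, 0.391, -0.002]
ft_force: [-1.7, -3.2, 5.1]
width: 13.7
grasp_force: 30.0
pos [ 526.3 -306.9   15.8] t 24.0 q [-0.55  0.69  1.76  0.    0.69  1.27] F [-1.7 -3.2  5.1] w 13.7
world d [ -0.6  -1.7 148.2] shift units now [ 1.000e-03  3.900e-02 -3.706e+00] after turn [-0.004  0.044 -3.706]
turn units [-0.013 -0.013  0.027]
```

```bash
python3 -m jog '[[0,0,-0.2,0,0,0,0],[0,0,-0.5,0,0,0,0],[0,0,-0.5,0,0,0,0],[0,0,-0.5,0,0,0,0],[0,0,-0.5,0,0,0,0],[0,0,-0.5,0,0,0,0],[0,0,-0.5,0,0,0,0],[0,0,-0.5,0,0,0,0]]'
python3 -m jog '[[0,0,0,0,0,-0.8,0],[0,0,0,0,0,-0.8,0],[0,0,0,0,0,-0.8,0],[0,0,0,0,0,-0.8,0],[0,0,0,0,0,-0.8,0],[0,0,0,0,0,-0.8,0],[0,0,0,0,0,-0.8,0],[0,0,0,0,0,-0.8,0],[0,0,0,0,0,-0.8,0],[0,0,0,0,0,-0.8,0],[0,0,0,0,0,-0.8,0],[0,0,0,0,0,-0.8,0],[0,0,0,0,0,-0.8,0],[0,0,0,0,0,-0.8,0],[0,0,0,0,0,-0.8,0],[0,0,0,0,0,-0.8,0],[0,0,0,0,0,-0.8,0],[0,0,0,0,0,-0.8,0],[0,0,0,0,0,-0.8,0],[0,0,0,0,0,-0.7,0]]'
python3 go.py 576.5 21.4 150 90
```

```text
t: 24.8
ee_pos: [525.0, -305.6, 163.4]
orientation: [-3.114, 0.39, 0.002]
ft_force: [0.5, -0.5, -3.2]
width: 13.7
grasp_force: 30.0
t: 26.8
ee_pos: [525.0, -305.5, 162.5]
orientation: [-2.38, -2.044, -0.002]
ft_force: [-0.1, -0.5, -3.8]
width: 13.9
grasp_force: 30.0
pos [ 525.  -305.5  162.5] t 26.8 q [-0.55  0.47  1.71  0.    0.96 -0.4 ] F [-0.1 -0.5 -3.8] w 13.9
world d [ 51.5 326.9 -12.5] shift units now [8.273 0.039 0.343] after turn [8.274 0.01  0.313]
turn units [-0.017 -0.034  0.033]
```

```bash
python3 -m jog '[[0.59,0,0.03,0,0,0.03,0],[0.59,0,0.03,0,0,0,0],[0.59,0,0.03,0,0,0,0],[0.59,0,0.03,0,0,0,0],[0.59,0,0.03,0,0,0,0],[0.59,0,0.03,0,0,0,0],[0.59,0,0.03,0,0,0,0],[0.59,0,0.03,0,0,0,0],[0.59,0,0.03,0,0,0,0],[0.59,0,0.03,0,0,0,0],[0.59,0,0.03,0,0,0,0],[0.59,0,0.03,0,0,0,0],[0.59,0,0.02,0,0,0,0],[0.59,0,0.02,0,0,0,0],[0,0,0,0,0,0,0],[0,0,0,0,0,0,0]]'
python3 go.py 576.5 21.4 60 90
python3 - <<'E'
from h import *
a=optics.get_image("scene"); b=optics.get_image("top")
x=cv2.resize(a[140:270,210:350,::-1],(560,520),interpolation=cv2.INTER_CUBIC)
cv2.imwrite("pics/hov2.png",x)
E
```

```text
t: 28.4
ee_pos: [576.9, 20.3, 147.4]
orientation: [-2.387, -2.039, -0.001]
ft_force: [-0.1, -0.7, -3.8]
width: 13.9
grasp_force: 30.0
pos [576.9  20.3 147.4] t 28.4 q [0.01 0.45 1.79 0.   0.9  0.17] F [-0.1 -0.7 -3.8] w 13.9
world d [ -0.4   1.1 -87.4] shift units now [ 0.023 -0.012  2.186] after turn [ 0.027 -0.015  2.186]
turn units [-0.013 -0.018 -0.016]
```

View pics/hov2.png

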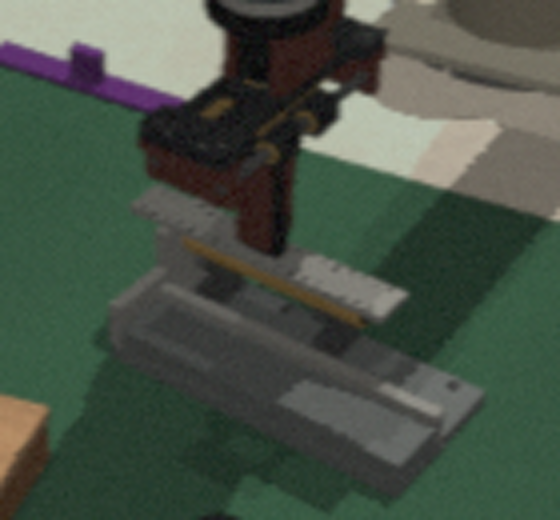

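The picture shows the straightedge (135,205)-(405,300) held level, parallel to the fence, with the tube undisturbed below. I'll descend to about 3 mm above the ledge.

```bash
python3 -m jog '[[0.03,0,0.3,0,0,0,0],[0,0,0.3,0,0,0,0],[0,0,0.3,0,0,0,0],[0,0,0.3,0,0,0,0],[0,0,0.3,0,0,0,0],[0,0,0.3,0,0,0,0],[0,0,0.3,0,0,0,0],[0,0,0.2,0,0,0,0],[0,0,0.1,0,0,0,0],[0,0,0,0,0,0,0],[0,0,0,0,0,0,0]]'
python3 go.py 576.5 21.4 46.8 90
python3 -m jog '[[0,0,0.03,0,0,0,0],[0,0,0.03,0,0,0,0],[0,0,0,0,0,0,0],[0,0,0,0,0,0,0]]'
```

```text
t: 29.6
ee_pos: [578.4, 21.1, 52.2]
orientation: [-2.389, -2.039, -0.004]
ft_force: [0.2, -0.3, -2.7]
width: 13.5
grasp_force: 30.0
pos [578.4  21.1  52.2] t 29.6 q [0.01 0.6  1.82 0.   0.72 0.17] F [ 0.2 -0.3 -2.7] w 13.5
world d [-1.9  0.3 -5.4] shift units now [-0.001 -0.048  0.134] after turn [-0.001 -0.048  0.134]
turn units [ 0.009 -0.021 -0.03 ]
t: 30.0
ee_pos: [578.1, 21.1, 49.7]
orientation: [-2.389, -2.038, -0.003]
ft_force: [-0.6, 0.2, -2.6]
width: 13.8
grasp_force: 30.0
```

```bash
python3 -m jog '[[0,-0.05,0,0,0,0,0],[0,-0.05,0,0,0,0,0],[0,-0.05,0,0,0,0,0],[0,0,0,0,0,0,0],[0,0,0,0,0,0,0]]'
python3 -m jog '[[0,-0.03,0,0,0,0,0],[0,0,0,0,0,0,0],[0,0,0,0,0,0,0]]'
python3 -m jog '[[0,-0.03,0,0,0,0,0],[0,0,0,0,0,0,0],[0,0,0,0,0,0,0]]'
python3 go.py 571.5 16.4 46.8 90
```

```text
t: 30.5
ee_pos: [572.1, 22.1, 49.5]
orientation: [-2.389, -2.038, -0.003]
ft_force: [1.3, 0.7, -3.4]
width: 13.7
grasp_force: 30.0
t: 30.8
ee_pos: [571.2, 22.2, 49.6]
orientation: [-2.389, -2.039, -0.003]
ft_force: [0.5, 0.1, -3.8]
width: 13.7
grasp_force: 30.0
t: 31.1
ee_pos: [570.7, 22.4, 49.7]
orientation: [2.389, 2.039, 0.005]
ft_force: [3.9, -0.0, -4.8]
width: 13.8
grasp_force: 30.0
pos [570.7  22.4  49.7] t 31.1 q [0.02 0.59 1.84 0.   0.7  0.17] F [ 3.9 -0.  -4.8] w 13.8
world d [ 0.8 -6.  -2.9] shift units now [-0.144  0.043  0.073] after turn [-0.144  0.042  0.074]
turn units [ 0.022 -0.021 -0.028]
```

Fence contact at x = 55, as expected. Next, towards the stop.

```bash
python3 -m jog '[[-0.05,0.01,0,0,0,0,0],[-0.05,0,0,0,0,0,0],[-0.02,0,0,0,0,0,0],[0,0,0,0,0,0,0],[0,0,0,0,0,0,0]]'
python3 -m jog '[[-0.03,0,0,0,0,0,0],[0,0,0,0,0,0,0],[0,0,0,0,0,0,0]]'
python3 -m jog '[[-0.03,0,0,0,0,0,0],[0,0,0,0,0,0,0],[0,0,0,0,0,0,0]]'
python3 go.py 569.7 16.4 46.8 90
```

```text
t: 31.6
ee_pos: [570.0, 17.5, 49.8]
orientation: [-2.39, -2.039, -0.004]
ft_force: [4.4, 0.4, -2.9]
width: 13.8
grasp_force: 30.0
t: 31.9
ee_pos: [569.8, 16.4, 49.7]
orientation: [-2.39, -2.039, -0.005]
ft_force: [5.3, 1.8, -4.3]
width: 13.9
grasp_force: 30.0
t: 32.2
ee_pos: [569.8, 16.3, 49.9]
orientation: [-2.39, -2.038, -0.006]
ft_force: [5.6, 8.0, -2.5]
width: 14.0
grasp_force: 30.0
pos [569.8  16.3  49.9] t 32.2 q [0.01 0.59 1.85 0.01 0.7  0.16] F [ 5.6  8.  -2.5] w 14.0
world d [-0.1  0.1 -3.1] shift units now [ 0.002 -0.003  0.078] after turn [ 0.002 -0.003  0.078]
turn units [ 0.018 -0.036 -0.035]
```

Stop contact too. Lower onto the ledge.

```bash
python3 -m jog '[[0.01,0,0.03,0,0,0,0],[0,0,0.03,0,0,0,0],[0,0,0,0,0,0,0],[0,0,0,0,0,0,0]]'
python3 -m jog '[[0,0,0.02,0,0,0,0],[0,0,0,0,0,0,0],[0,0,0,0,0,0,0]]'
python3 -m jog '[[0,0,0.02,0,0,0,0],[0,0,0,0,0,0,0],[0,0,0,0,0,0,0]]'
python3 go.py 569.7 16.4 46.8 90
```

```text
t: 32.6
ee_pos: [569.8, 16.5, 47.7]
orientation: [-2.39, -2.038, -0.006]
ft_force: [4.4, 5.6, -1.0]
width: 14.0
grasp_force: 30.0
t: 32.9
ee_pos: [569.9, 16.4, 46.9]
orientation: [-2.39, -2.038, -0.006]
ft_force: [4.4, 5.9, 0.8]
width: 14.1
grasp_force: 30.0
t: 33.2
ee_pos: [569.9, 16.4, 46.7]
orientation: [-2.39, -2.038, -0.006]
ft_force: [2.7, 4.6, 6.6]
width: 13.4
grasp_force: 30.0
pos [569.9  16.4  46.7] t 33.2 q [0.01 0.6  1.85 0.   0.7  0.16] F [2.7 4.6 6.6] w 13.4
world d [-0.2 -0.   0.1] shift units now [-0.001 -0.005 -0.002] after turn [-0.001 -0.005 -0.002]
turn units [ 0.018 -0.031 -0.033]
```

```bash
cat > mo.py <<'E'
from h import *
o=ctrl.get_obs(); print(o['ft_force'].round(2),o['moment'].round(3),o['ee_pos'].round(2),'yaw',round(float(np.arctan2(*Ro.from_rotvec(o['orientation']).as_matrix()[[1,0],1])),4))
E
python3 mo.py
python3 -m jog '[[0.01,-0.02,-0.03,0,0,0,0],[0,0,0,0,0,0,0],[0,0,0,0,0,0,0]]' >/dev/null; python3 mo.py
python3 -m jog '[[0,-0.02,0,0,0,0,0],[0,0,0,0,0,0,0],[0,0,0,0,0,0,0]]' >/dev/null; python3 mo.py
```

```text
[2.67 4.64 6.65] [ 0.846 -0.439  0.27 ] [569.92  16.41  46.72] yaw -0.1584
[ 5.46  2.19 -3.35] [ 0.432 -1.26   0.29 ] [569.8   16.39  47.38] yaw -0.1584
[ 6.94  1.61 -3.27] [ 0.319 -1.665  0.259] [569.76  16.4   47.4 ] yaw -0.1584
```

```bash
python3 -m jog '[[0,0,0,0,0,-0.04,0],[0,0,0,0,0,0,0],[0,0,0,0,0,0,0]]' >/dev/null; python3 mo.py
python3 -m jog '[[0,0,0,0,0,-0.04,0],[0,0,0,0,0,0,0],[0,0,0,0,0,0,0]]' >/dev/null; python3 mo.py
```

```text
[ 8.37  1.33 -4.73] [ 0.333 -1.619  0.056] [569.8  16.4  47.4] yaw -0.1547
[ 9.1   2.12 -3.87] [ 0.331 -1.621 -0.099] [569.8   16.41  47.41] yaw -0.151
```

The moment about z crosses zero at yaw -0.1535, so it sits flush there. Settle, lower and release.

```bash
python3 -m jog '[[0,0,0,0,0,0.025,0],[0,0.02,0,0,0,0,0],[0,0.01,0.03,0,0,0,0],[0,0,0,0,0,0,0],[0,0,0,0,0,0,0]]' >/dev/null; python3 mo.py
python3 -m jog '[[0,0,0,0,0,0,0.2],[0,0,0,0,0,0,0.25],[0,0,0,0,0,0,0.28],[0,0,0,0,0,0,0.28],[0,0,0,0,0,0,0.28]]'; python3 mo.py
```

```text
[3.88 2.75 5.46] [ 0.424 -0.53   0.01 ] [569.9   16.44  46.76] yaw -0.1532
t: 35.4
ee_pos: [568.3, 16.0, 45.2]
orientation: [-2.383, -2.045, -0.002]
ft_force: [0.1, -0.2, -0.1]
width: 24.3
grasp_force: 0.0
[ 0.11 -0.24 -0.12] [-0.027 -0.049  0.017] [568.29  16.05  45.23] yaw -0.1526
```

```bash
python3 -m jog '[[0,0.03,-0.1,0,0,0,0.28],[0,0,-0.3,0,0,0,0.28],[0,0,-0.5,0,0,0,0.28],[0,0,-0.7,0,0,0,0.28],[0,0,-0.8,0,0,0,0.28],[0,0,-0.8,0,0,0,0.28],[0,0,-0.8,0,0,0,0.28],[-0.8,0,0,0,0,0,0.28],[-0.8,0,0,0,0,0,0.28],[-0.8,0,0,0,0,0,0.28],[-0.8,0,0,0,0,0,0.28],[-0.8,0,0,0,0,0,0.28],[-0.8,0,0,0,0,0,0.28],[-0.8,0,0,0,0,0,0.28],[-0.8,0,0,0,0,0,0.28],[-0.8,0,0,0,0,0,0.28],[0,0,0,0,0,0,0.28]]'
python3 - <<'E'
from h import *
a=optics.get_image("scene"); b=optics.get_image("top")
rest=[516.9,34.8,0,-.1535]; tl=[np.c_[q[:,0],q[:,2]-75-35,q[:,1]+64] for q in TUBE]
se=[q+[55,-10,31] for q in SE]
out=[]
for im,n,(x0,y0) in((a,"scene",(230,165)),(b,"top",(172,160))):
    c=im[y0:y0+98,x0:x0+98,::-1]; A=cv2.resize(c,None,fx=4,fy=4,interpolation=cv2.INTER_CUBIC); B=A.copy()
    for q in place(tl+se,rest):
        cv2.polylines(B,[cv2.convexHull(((proj(q,n)-[x0,y0]+.5)*64).astype(np.int32))],True,(0,0,255),1,cv2.LINE_AA,4)
    out.append(np.hstack([A,B]))
cv2.imwrite("pics/final.png",np.vstack(out)[:, :784][:784] if 0 else cv2.resize(np.vstack(out),(600,600),interpolation=cv2.INTER_AREA))
print(ctrl.get_obs()['t'])
E
```

```text
t: 37.1
ee_pos: [525.7, -272.3, 206.0]
orientation: [2.387, 2.041, 0.003]
ft_force: [0.4, 0.7, 0.7]
width: 24.8
grasp_force: 0.0
37.2
```

View pics/final.png

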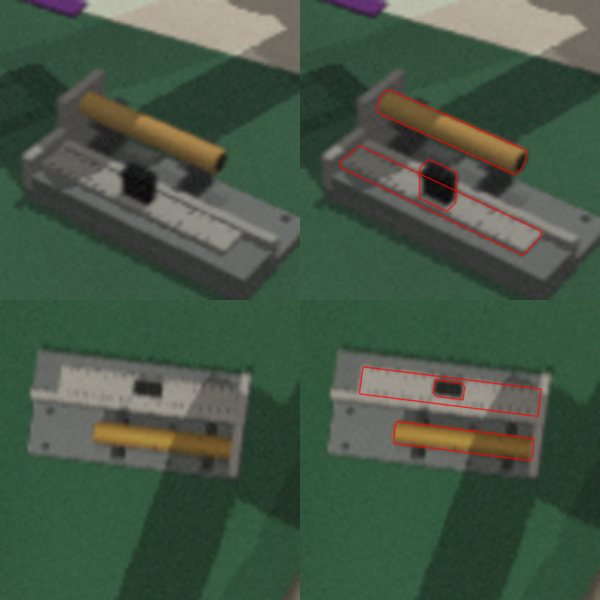

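The final view shows the tube in both Vs at the stop and the straightedge flat, flush along the fence and at the stop. Both match the predicted outlines. I'll hand in.

```bash
python3 -c "
from workcell import ctrl
print(ctrl.close_job())"
```

```text
the job is handed in; nothing more can be done
None
```

I laid the tube in both V rests against the stop, set the straightedge flat, flush along the fence and against the same stop, and handed the job in at about 37 s; no verdict came back.

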